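# Square a drilled wood blank into the corner stop

## Robot

A 6-joint arm with a two-finger parallel gripper is mounted at the origin on the work surface. World frame = base frame: x ahead of the robot, y to its left, z up, the work surface at z = 0. Lengths are in m, angles in rad, forces in N, time in s.
With the tool pointing down it reaches from about 0.35 to 1 m from the base axis. Payload 7.1 kg.
Tool frame: the origin (TCP) lies between the finger pads; the fingertips stand 22 mm ahead of it and the grasp point (between the pads) lies 3 mm ahead of it; x points along the fingers, y is the direction in which the jaws open and shut, and the axes are right-handed (so a half turn about x gives the same grasp; the last joint's range is limited). The gripper opens to 85 mm and grips with 20 to 120 N. Pads are 22 mm wide; open, the fingers measure 114 mm over their backs; the gripper's body (76 mm by 85 mm) begins 54 mm behind the grasp point. The pads swing forward as they close: fully open they stand 13 mm farther back than shut.
Start: joints at [-1.248, 0.423, 1.63, -0, 1.089, -0.019], TCP at [0.21, -0.589, 0.224] pointing down, gripper open.
Joint ranges: [-3, 3], [-0.9, 2.11], [0.09, 2.58], [-1.31, 4.45], [0.11, 2.69], [-2.54, 2.54]. Speed limits (rad/s): [2.39, 2.39, 3.01, 3.14, 3.14, 3.14].

## Interface

Orientations are given as a rotation vector (axis times angle).
In Python, from rig import manip gives the robot as it stands. The module is installed in compiled form; this text tells all that it offers. Calls block until the motion is done:
- manip.move_to(position, orientation): joint-space move of the TCP to a pose.
- manip.servo_line(position, orientation=None, rate=0.15): straight line of the TCP; orientation=None keeps the orientation; rate is the mean speed in m/s.
- manip.set_joints(angles): joint-space move.
- manip.command_gripper(opening, f_grip=None): finger opening in m; f_grip is the grip in N (None keeps the last); returns when the fingers have stopped.
- manip.hold(seconds).
- manip.solve_ik(position, orientation): joint angles nearest the present ones, or None.
- manip.camera(name): name is "scene" or "top" or "wrist"; returns a dict with "image" (384x512x3 uint8, red, green, blue), "fx", "fy", "cx", "cy" (pixels), "cam_to_world" (4x4, takes a point from camera to world coordinates); the wrist camera has in their place "mount" (4x4, takes a point from camera to tool coordinates, whose origin is the TCP and whose axes are the tool frame's). Camera axes: x right, y down, z forward; pixel columns grow to the right and rows downward; lengths in m; the calibration is good to about 2 mm. A picture is of the moment at which its call begins: read the wrist's pose just before it. There is no depth.
A pose or a line that the arm cannot do raises manip.IKError and nothing moves.
- manip.sign_off(): hands the job in, once; it reports no verdict.
Readings, each from a call of its own:
- manip.get_time(): time.
- manip.get_joint_positions(): joint angles.
- manip.get_joint_vel(): joint speeds.
- manip.get_tau(): joint torques, N m.
- manip.get_position(): TCP position.
- manip.get_ee_rot(): TCP orientation.
- manip.get_contact_force(): force on the tool from outside, world axes, zero at the start.
- manip.get_torque(): the same for the moment, N m.
- manip.get_width(): finger opening in m.
Only numpy, scipy, OpenCV 4.12 (cv2) and the standard library are available. Lean on these libraries where they do the work, as an engineer would, in place of code of your own. Each camera call takes 0.05 s, during which the arm holds its last target.

## Task

Push the wide brown wooden blank along the bench until its long side lies flush along the long fence of the aluminium corner stop and its end is hard up against the short end stop, so that it is ready for marking out. Only push it with the fingers: do not pick it up or tip it. Leave the offcut, tape roll, steel sleeve and drill-bit block where they are, and finish clear of everything.

Things in the scene. Friction and masses are not known exactly. Their poses are not given: they have to be found in the camera images.
- stop: L-shaped aluminium corner stop fixed to the bench; bars 20 mm thick, 24 mm high. Origin: inside corner at bench level; z up. The long fence's inner face is the plane x=0, y 0 to 260 mm (bar on +x side, far from the robot). The end stop's inner face is the plane y=0, x 0 to -110 mm (bar on -y side, robot's right). The blank belongs on the -x, +y side. Place and yaw (within 0.2 rad) vary.
- blank: loose brown wooden blank, 88 (its x) x 120 (its y) x 36 mm high, 0.2-0.4 kg, two small dark holes in the top 70 mm apart along y. Too wide to grip. Origin: centre of underside; z up. Starts flat on the robot's side of the fence, left of the end stop, askew by up to 0.5 rad to the stop. Pushed home its centre is 44 mm from the fence face and 60 mm from the end-stop face. Slides at a few newtons.
- blank_center (a point): centre of the brown wooden blank, half-way up (18 mm above its underside)
- offcut: bystander: loose reddish-brown wooden offcut 42 x 95 x 36 mm high, narrower than the blank and without holes; origin at the centre of its underside
- tape: bystander: loose grey roll of tape lying flat, 100 mm across, 24 mm high; origin at the centre of its underside
- sleeve: bystander: loose steel sleeve standing upright, 38 mm across, 50 mm high; origin at the centre of its underside
- bitblock: bystander: loose black plastic block 40 x 110 x 30 mm high with six drill bits standing in it (up to 71 mm high in all), beyond the fence; origin at the centre of its underside

How it is judged:
At the end, for the whole second after the job is handed in: The blank lies flat and at rest in the corner: its centre within 3 mm of the seated place off the fence (44 mm) and off the end stop (60 mm), its long side parallel to the fence within 0.035 rad (2 degrees) (x of blank_center in the frame of stop between -0.047 and -0.041 m and y of blank_center in the frame of stop between 0.057 and 0.063 m and angle between the y axis of blank and the y axis of stop, either way round below 0.035 rad and angle between blank's own z axis and vertical below 0.04 rad and height (world z) of blank below 0.004 m and linear speed of blank below 0.01 m/s); the robot touches nothing.
It fails at once if the blank was lifted or tipped (height (world z) of blank_center above 0.03 m or angle between blank's own z axis and vertical above 0.2 rad).
It fails at once if a bystander was moved (distance of any of offcut, tape, sleeve, bitblock from where it was at the start of the episode above 0.02 m).
It also fails if it takes over 42 s, if anything falls off the work surface, if the arm or the gripper's body presses on something with over 40 N, if the wrist force passes 120 N, or if a joint passes its speed limit or range.

## Working session

There is one attempt and no reset: what is moved stays moved. The work goes in short steps, each a Python script; the robot and the scene stay as the last script left them, time stands still between calls to the robot, and variables do not carry over. Pictures are saved under pics/ and viewed, and the job is handed in when it is done.

```bash
mkdir -p pics; python3 - <<'E'
from rig import manip
import cv2,numpy as np
for n in ["top","scene"]:
    c=manip.camera(n); cv2.imwrite(f"pics/{n}0.png",c["image"][:,:,::-1]); print(n,c["fx"],c["fy"],c["cx"],c["cy"]); print(np.round(c["cam_to_world"],4).tolist())
print(manip.get_time(),manip.get_position(),manip.get_ee_rot(),manip.get_width())
E
```

```text
top 439.7467914384623 439.7467914384623 257.33319804116553 184.93968237490108
[[0.0155, -0.9978, 0.0643, 0.5268], [-0.9996, -0.0169, -0.0217, 0.0342], [0.0227, -0.064, -0.9977, 1.1801], [0.0, 0.0, 0.0, 1.0]]
scene 373.1186125371658 373.1186125371658 250.01976153344572 193.43225304376028
[[0.2989, 0.669, -0.6805, 1.2535], [0.9542, -0.2187, 0.2041, -0.1771], [-0.0123, -0.7103, -0.7038, 0.7265], [0.0, 0.0, 0.0, 1.0]]
0.1 [ 0.20935048 -0.58833625  0.2233067 ] [ 2.03621231  0.35292473 -2.03665685] 0.08535145468842406
```

View pics/top0.png

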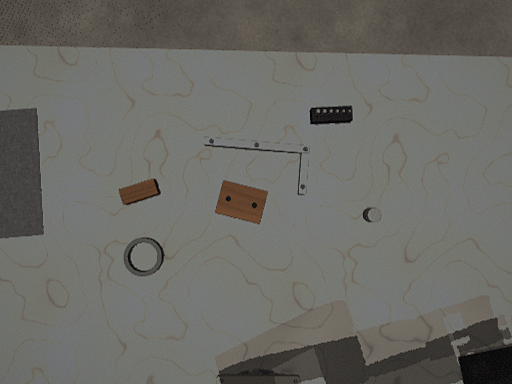

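View pics/scene0.png

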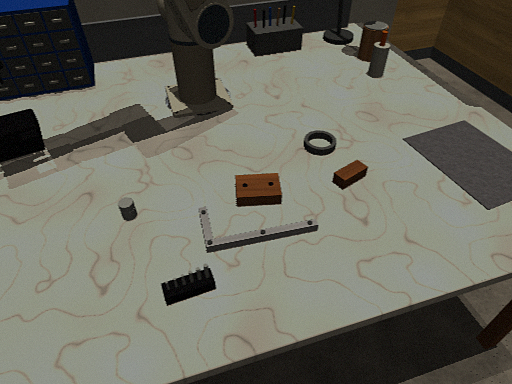

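The top view shows the blank at about (241,201), the fence from (205,141) to (305,150), and the end stop from there down to (302,193). The offcut, tape, sleeve and bit block are all well clear. Next I'll zoom in and segment.

```bash
cat > h.py <<'E'
import cv2,numpy as np
from rig import manip
def ray(c,uv,z):
    uv=np.atleast_2d(np.asarray(uv,float)); T=np.array(c["cam_to_world"])
    d=np.c_[(uv[:,0]-c["cx"])/c["fx"],(uv[:,1]-c["cy"])/c["fy"],np.ones(len(uv))]@T[:3,:3].T
    s=(z-T[2,3])/d[:,2]; return T[:3,3]+d*s[:,None]
def crop(c,x0,x1,y0,y1,k,name):
    im=c["image"][y0:y1,x0:x1,::-1]; im=cv2.convertScaleAbs(im,alpha=1.5)
    cv2.imwrite(name,cv2.resize(im,None,fx=k,fy=k,interpolation=cv2.INTER_CUBIC))
E
python3 - <<'E'
from h import *
c=manip.camera("top"); crop(c,190,330,125,235,5,"pics/top1.png")
s=manip.camera("scene"); crop(s,185,335,160,260,5,"pics/scene1.png")
hsv=cv2.cvtColor(c["image"],cv2.COLOR_RGB2HSV)
for p in [(230,190),(250,210),(140,190),(250,144),(250,149),(302,170)]: print(p,hsv[p[1],p[0]])
E
```

```text
(230, 190) [ 14 138  94]
(250, 210) [ 11 138 102]
(140, 190) [ 14 149  82]
(250, 144) [ 60   4 121]
(250, 149) [21 46 55]
(302, 170) [ 60   6 124]
```

View pics/top1.png

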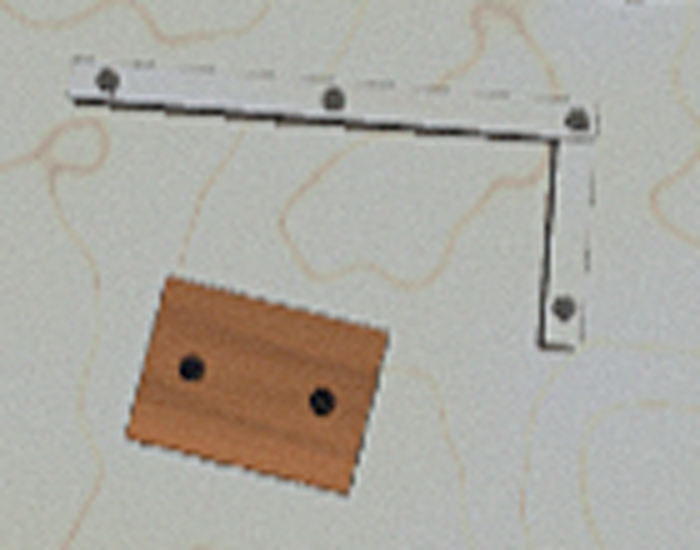

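View pics/scene1.png

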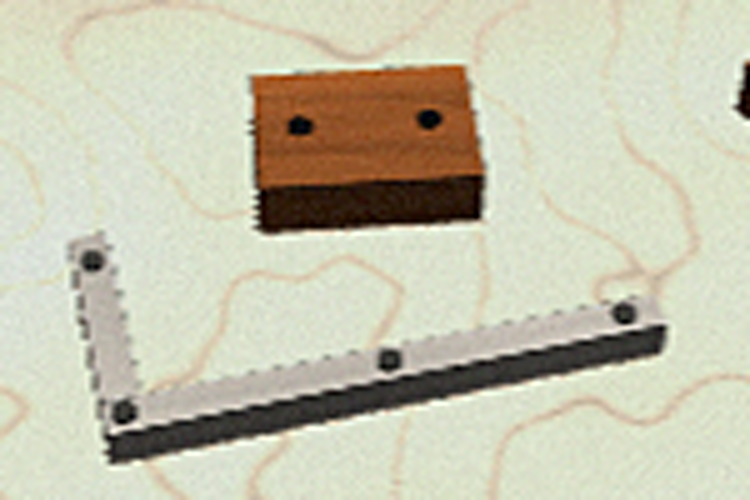

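```bash
cat >> h.py <<'E'
def fit(p):
    vx,vy,x,y=cv2.fitLine(np.float32(p),cv2.DIST_HUBER,0,0.001,0.001).ravel(); return np.array([x,y],float),np.array([vx,vy],float)
def blank(c,lo=(3,90,30),roi=None):
    hsv=cv2.cvtColor(c["image"],cv2.COLOR_RGB2HSV); m=cv2.inRange(hsv,lo,(25,255,255))
    if roi: 
        z=np.zeros_like(m); z[roi[2]:roi[3],roi[0]:roi[1]]=1; m=m*z
    m=cv2.morphologyEx(m,cv2.MORPH_OPEN,np.ones((3,3)))
    cs,_=cv2.findContours(m,cv2.RETR_EXTERNAL,cv2.CHAIN_APPROX_NONE)
    k=max(cs,key=cv2.contourArea)
    P=ray(c,k.reshape(-1,2),0.036)[:,:2]
    (cx,cy),(w,h),a=cv2.minAreaRect(np.float32(P*1000))
    a=np.radians(a); 
    # axis of long side
    u=np.array([np.cos(a),np.sin(a)]); 
    if h>w: u=np.array([-u[1],u[0]])
    if u[1]<0:u=-u
    return np.array([cx,cy])/1000,u,(w,h),cv2.contourArea(k)
def holes(c,C,r=0.05):
    g=cv2.cvtColor(c["image"],cv2.COLOR_RGB2GRAY)
    m=((g<40)*255).astype(np.uint8); n,l,st,ce=cv2.connectedComponentsWithStats(m)
    out=[]
    for i in range(1,n):
        if 4<=st[i,4]<80:
            p=ray(c,ce[i],0.036)[0,:2]
            if np.linalg.norm(p-C)<r: out.append(p)
    return np.array(out)
E
python3 - <<'E'
from h import *
c=manip.camera("top"); g=cv2.cvtColor(c["image"],cv2.COLOR_RGB2GRAY).astype(float)
# fence: in each column, subpixel top edge (bright->dark) and darkness centroid
top=[];cen=[];
for u in range(212,297):
    v0=int(145+(u-205)*0.085)
    col=g[v0-5:v0+10,u]; d=np.clip(105-col,0,None)
    i=int(np.argmin(col)); w=np.clip(100-col[max(0,i-3):i+4],0,None); cen.append((u,v0-5+max(0,i-3)+np.sum(w*np.arange(len(w)))/w.sum()))
es=[]
for v in range(158,190):
    row=g[v,294:304]; i=int(np.argmin(row)); a=max(0,i-3); w=np.clip(100-row[a:i+4],0,None); es.append((294+a+np.sum(w*np.arange(len(w)))/w.sum(),v))
print(g[140:155,250].astype(int),g[175,292:306].astype(int))
for z in (0.0,0.012,0.024):
    p,d=fit(ray(c,cen,z)[:,:2]); q,e=fit(ray(c,es,z)[:,:2])
    if d[1]<0:d=-d
    if e[0]>0:e=-e
    t=np.linalg.solve(np.c_[d,-e],q-p); o=p+d*t[0]
    print(z,"corner",o,"yaw fence",np.arctan2(-d[0],d[1]),"yaw end",np.arctan2(-e[1],-e[0]))
C,u,wh,A=blank(c,roi=(200,290,160,235)); print(C,np.arctan2(-u[0],u[1]),wh,A)
H=holes(c,C); print(H,H.mean(0))
s=manip.camera("scene"); H=holes(s,C); print(H,H.mean(0))
g=cv2.cvtColor(s["image"],cv2.COLOR_RGB2GRAY)
# screw heads scene z=.024 & top
for n,cc in (("top",c),("scene",s)):
    g=cv2.cvtColor(cc["image"],cv2.COLOR_RGB2GRAY)
    m=((g<95)*255).astype(np.uint8);k,l,st,ce=cv2.connectedComponentsWithStats(m)
    for i in range(1,k):
        p=ray(cc,ce[i],.024)[0,:2]
        if 3<st[i,4]<60 and .5<p[0]<.75 and -.2<p[1]<.25: print(n,ce[i],st[i,4],p)
E
```

```text
[116 115 120 121 121 119 124 116  69  48 109 126 118 121 121] [122 119 119 119 120 124 117  41 130 120 122 120 119 124]
0.0 corner [ 0.69274103 -0.10715664] yaw fence -0.061340047793140666 yaw end -0.059405486275628194
0.012 corner [ 0.69105332 -0.10571894] yaw fence -0.061340285763318535 yaw end -0.0594021513046705
0.024 corner [ 0.6893657  -0.10428147] yaw fence -0.061340047793140666 yaw end -0.05940313286648029
[0.55592139 0.05152061] -0.22856859687519523 (118.4195556640625, 86.28478240966797) 1432.0
[[0.56450971 0.08534576]
 [0.54813937 0.01721331]] [0.55632454 0.05127953]
[[0.54958533 0.01944568]
 [0.56599248 0.08667309]] [0.5577889  0.05305939]
top [256.21052632 144.36842105] 19 [0.70900847 0.01374565]
top [305.11764706 148.58823529] 17 [ 0.70019343 -0.11631967]
top [302.21052632 186.        ] 19 [ 0.60051852 -0.10947339]
scene [202.56521739 212.30434783] 23 [ 0.60188078 -0.10883694]
scene [309.38095238 222.14285714] 21 [0.71630659 0.13621768]
scene [201.8 225.2] 5 [ 0.64356899 -0.1197974 ]
scene [203.  231.5] 4 [ 0.66415835 -0.12125324]
scene [262.36363636 231.68181818] 22 [0.7091985  0.01574822]
scene [209.46153846 241.76923077] 26 [ 0.69967849 -0.11335297]
```

The stop's inside corner is at about (0.691, -0.106) with yaw -0.060. The blank is at (0.556, 0.051) with yaw about -0.23. I'll push +x first, with the two fingers spread along its long side.

```bash
cat >> h.py <<'E'
from scipy.spatial.transform import Rotation as R
O=np.array([0.691,-0.1057]); PSI=-0.0605
X=np.array([np.cos(PSI),np.sin(PSI)]); Y=np.array([-np.sin(PSI),np.cos(PSI)])
def W(x,y,z): return np.r_[O+x*X+y*Y,z]
def S(p): d=np.asarray(p)[:2]-O; return np.array([d@X,d@Y])
def ori(yd):
    yv=np.r_[yd,0]; xv=np.array([0,0,-1.]); return R.from_matrix(np.c_[xv,yv,np.cross(xv,yv)]).as_rotvec()
def best(pos,yd):
    q0=np.array(manip.get_joint_positions()); r=[]
    for s in (1,-1):
        q=manip.solve_ik(pos,ori(s*np.asarray(yd)))
        if q is not None: r.append((np.abs(np.array(q)-q0).max(),s,np.round(q,2)))
    r.sort(key=lambda t:t[0]); print(r); return ori(r[0][1]*np.asarray(yd))
def F(): return np.array(manip.get_contact_force())
def see(n,name=None):
    c=manip.camera(n)
    H=holes(c,S2C(c)) if 0 else None
    if name: crop(c,190,330,125,235,5,name) if n=="top" else crop(c,185,335,160,260,5,name)
    return c
def push(x,y,z,d,lim,step=0.0015,n=12):
    # creep along stop-frame dir d until resisting force > lim
    d=np.array(d,float)
    for i in range(n):
        x+=d[0]*step;y+=d[1]*step
        manip.servo_line(W(x,y,z),rate=0.03)
        f=F(); fs=[f[:2]@X,f[:2]@Y]
        print(i,np.round(1000*S(manip.get_position()),1),np.round(fs,1),round(f[2],1))
        if -(np.array(fs)@d)>lim: break
    return x,y
E
python3 - <<'E'
from h import *
C=np.array([.5563,.0513]); print("blank in stop",S(C))
p=W(-.235,S(C)[1],.12); o=best(p,Y)
manip.move_to(p,o); manip.command_gripper(0.075)
p=W(-.235,S(C)[1],.027); manip.servo_line(p,rate=.15)
print(manip.get_time(),manip.get_position(),F())
c=manip.camera("wrist"); cv2.imwrite("pics/w1.png",c["image"][:,:,::-1])
s=manip.camera("scene"); cv2.imwrite("pics/s2.png",s["image"][:,:,::-1])
E
```

```text
blank in stop [-0.14394626  0.14856838]
[(np.float64(1.3952388420549002), 1, array([ 0.1 ,  0.36,  2.04, -0.  ,  0.74, -1.41])), (np.float64(1.7463538115348922), -1, array([ 0.1 ,  0.36,  2.04, -0.  ,  0.74,  1.73]))]
3.825 [0.46574277 0.05683692 0.02730783] [-0.46189383 -0.67997771 -0.68083935]
```

View pics/s2.png

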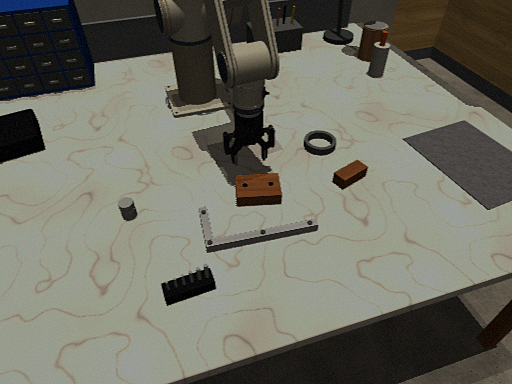

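View pics/w1.png

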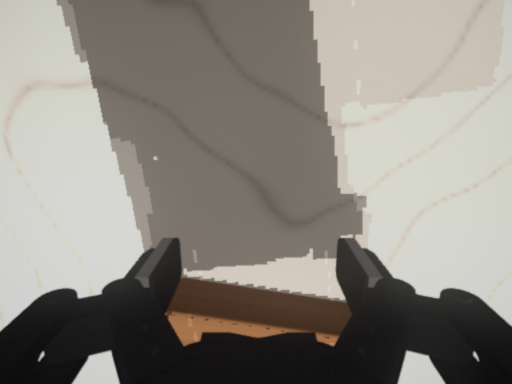

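The fingers are lowered behind the blank, straddling its centre; in the wrist view its rear face spans columns 170–350. Now I'll push +x and leave the last few mm for creeping.

```bash
python3 - <<'E'
from h import *
y=S(manip.get_position())[1]; z=.023
for x in (-.19,-.15,-.108):
    manip.servo_line(W(x,y,z),rate=.06); print(manip.get_time(),F().round(1))
push(-.108,y,z,(1,0),12)
print(manip.get_time())
c=see("top","pics/t3.png")
s=see("scene","pics/s3.png"); 
for cc in (c,s):
    H=holes(cc,W(-.044,y,0)[:2],.07); 
    if len(H): print([S(h).round(4) for h in H], S(H.mean(0)))
E
```

```text
4.825 [ 0.6 -0.1 -0.6]
5.6417 [-0.4 -0.6  0.8]
6.4917 [-0.4 -0.4 -1.4]
0 [-106.6  148.7] [0.5 0.1] -0.7
1 [-104.9  148.7] [ 0.4 -0.1] 0.3
2 [-103.4  148.7] [-0.4 -0. ] 0.7
3 [-101.9  148.7] [-0.5 -0.2] 0.0
4 [-100.4  148.7] [0.2 0.4] 0.5
5 [-98.9 148.7] [ 0.  -0.4] 0.1
6 [-97.4 148.7] [-0. -0.] -0.0
7 [-95.9 148.7] [0.5 0.8] -0.7
8 [-94.4 148.7] [0.2 0.1] 0.8
9 [-92.9 148.7] [-0.5 -0.2] 0.1
10 [-91.4 148.7] [-0.9 -1. ] 0.2
11 [-89.9 148.7] [ 0.5 -0.7] -0.4
9.4917
[array([-0.0031,  0.1831]), array([-0.0127,  0.0878]), array([-0.0269,  0.0998]), array([-0.0362,  0.0834])] [-0.01974607  0.11352595]
[array([-0.0376,  0.186 ])] [-0.03764028  0.18600485]
```

View pics/s3.png

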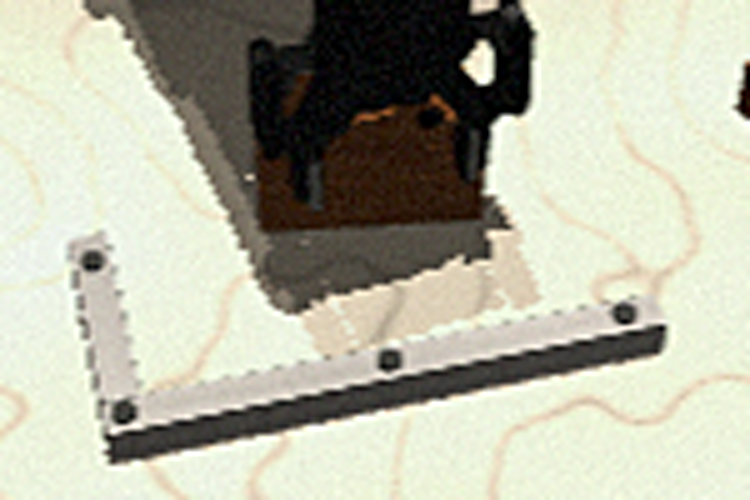

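The blank hasn't moved, yet the fingers are at its front and there was no contact force. I need to find out how high they actually are.

```bash
python3 - <<'E'
from h import *
print(manip.get_position(),manip.get_width(),R.from_rotvec(manip.get_ee_rot()).as_matrix().round(3).tolist(),manip.get_joint_positions(),F())
s=manip.camera("scene"); crop(s,200,300,110,230,6,"pics/s4.png")
c=manip.camera("top"); crop(c,190,330,125,235,5,"pics/t4.png")
w=manip.camera("wrist"); cv2.imwrite("pics/w4.png",w["image"][:,:,::-1])
E
```

```text
[0.61013686 0.0482049  0.02298322] 0.0752700532459354 [[-0.0, 0.06, 0.998], [0.0, 0.998, -0.06], [-1.0, -0.0, -0.0]] [ 5.93959476e-02  6.81713640e-01  1.75032142e+00  7.65688877e-06
  7.09612160e-01 -1.45096528e+00] [-0.3564184  -0.98889064 -0.90706357]
```

View pics/s4.png

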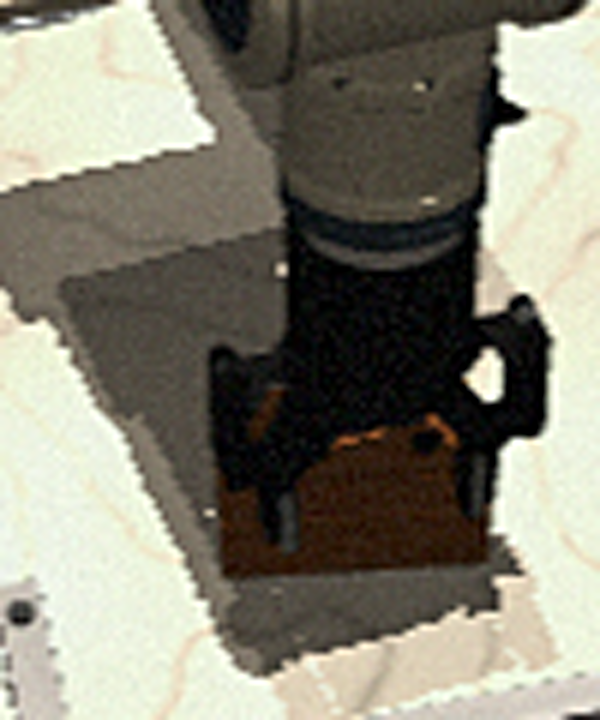

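View pics/t4.png

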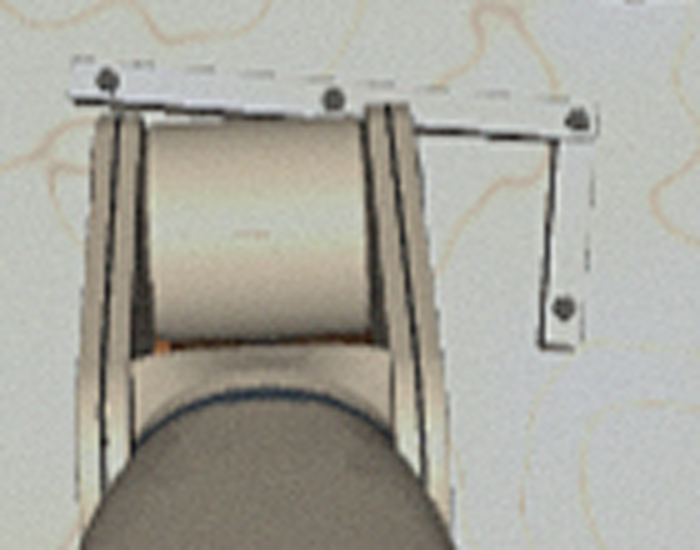

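View pics/w4.png

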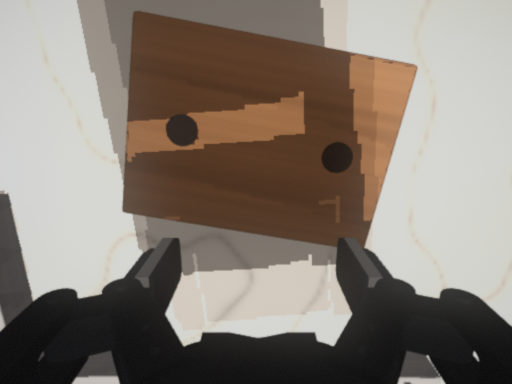

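```bash
python3 - <<'E'
from h import *
s=manip.camera("scene"); T=np.linalg.inv(np.array(s["cam_to_world"]))
def proj(p):
    q=T[:3,:3]@p+T[:3,3]; return s["fx"]*q[0]/q[2]+s["cx"],s["fy"]*q[1]/q[2]+s["cy"]
pos=np.array(manip.get_position()); Rm=R.from_rotvec(manip.get_ee_rot()).as_matrix()
for sg in (-1,1):
    for a in (0.,.009,.022): print(sg,a,np.round(proj(pos+Rm@np.array([a,sg*.045,0])),1))
w=manip.camera("wrist"); M=np.array(w["mount"]); print(M.round(3).tolist(),w["fx"],w["cx"],w["cy"])
# blank top corners in wrist image, cast to z=.036
k=[(136,12),(416,65),(367,247),(123,212),(182,130),(337,157)]
Tw=np.eye(4);Tw[:3,:3]=Rm;Tw[:3,3]=pos; w["cam_to_world"]=Tw@M
P=ray(w,k,.036); print(P.round(4)); print(np.linalg.norm(P[4]-P[5]),np.linalg.norm(P[0]-P[1]))
C=(P[4]+P[5])[:2]/2; print("C",C,S(C))
E
```

```text
-1 0.0 [245.3 204.2]
-1 0.009 [245.3 206.6]
-1 0.022 [245.4 209.9]
1 0.0 [278.4 198. ]
1 0.009 [278.2 200.4]
1 0.022 [278.  203.7]
[[-0.0, -0.276, 0.961, -0.149], [1.0, -0.001, -0.0, -0.0], [0.001, 0.961, 0.276, -0.07], [0.0, 0.0, 0.0, 1.0]] 306.074043093128 258.21660455876264 191.1942566025209
[[ 0.5024  0.006   0.036 ]
 [ 0.5289  0.1184  0.036 ]
 [ 0.6108  0.1012  0.036 ]
 [ 0.5854 -0.0146  0.036 ]
 [ 0.5493  0.0182  0.036 ]
 [ 0.5654  0.0861  0.036 ]]
0.06979658097418984 0.11552704929387335
C [0.55732241 0.05217139] [-0.14297841  0.14949999]
```

The readings agree with the wrist camera: the blank hasn't moved and the TCP is at 23 mm. In the scene view, though, the tips project about 5 px (roughly 20 mm) higher than the stated geometry predicts. They must have passed just over the blank. I'll go back and feel for the bench with a guarded descent.

```bash
python3 - <<'E'
from h import *
y=.1486
manip.servo_line(W(-.09,y,.055),rate=.15)
manip.servo_line(W(-.24,y,.055),rate=.2); manip.command_gripper(.065)
manip.servo_line(W(-.24,y,.027),rate=.1)
z=.027
while z>-.0:
    z-=.003; manip.servo_line(W(-.24,y,z),rate=.04); f=F(); print(round(z,3),manip.get_position()[2].round(4),f.round(1))
    if abs(f[2])>4: break
print(manip.get_time(),manip.get_width())
s=manip.camera("scene"); crop(s,200,300,90,210,6,"pics/s5.png")
E
```

```text
0.024 0.0242 [-0.2 -0.2  0.1]
0.021 0.021 [ 0.1  0.3 -0.5]
0.018 0.0178 [0.4 0.3 0.2]
0.015 0.0148 [-0.3 -0.2 -0.3]
0.012 0.0118 [-0.4 -0.8 -0.3]
0.009 0.0088 [-0.8  0.1  0.3]
0.006 0.0058 [-0.1 -0.4  0.1]
0.003 0.0028 [0.5 0.2 0.1]
0.0 -0.0002 [ 1.   0.2 -0.5]
-0.003 -0.0032 [-0.2  0.2  0.7]
14.3083 0.06468354188838088
```

View pics/s5.png

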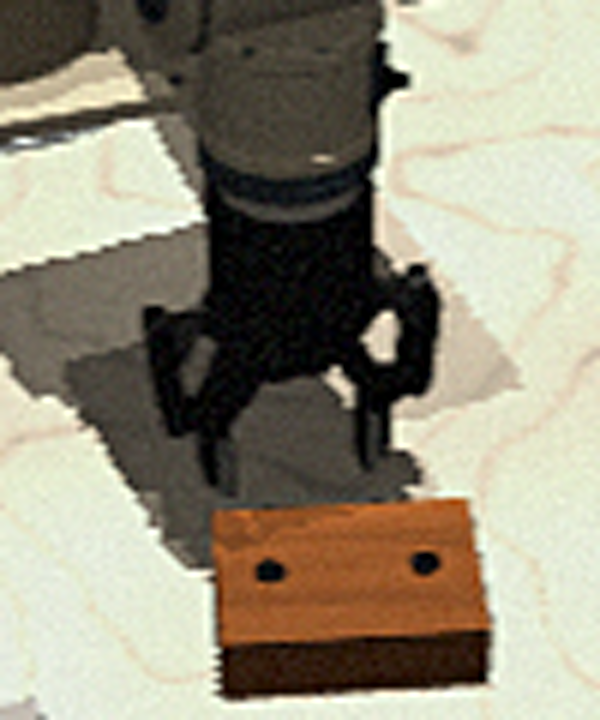

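```bash
python3 - <<'E'
from h import *
s=manip.camera("scene"); print(manip.get_position())
for n,p in (("R",(237.5,172)),("L",(262,168))):
  for z in (0,.01,.02,.03): print(n,z,ray(s,p,z).round(4)[0])
pos=np.array(manip.get_position()); Rm=R.from_rotvec(manip.get_ee_rot()).as_matrix()
w=manip.camera("wrist"); Tw=np.eye(4);Tw[:3,:3]=Rm;Tw[:3,3]=pos; w["cam_to_world"]=Tw@np.array(w["mount"])
cv2.imwrite("pics/w5.png",w["image"][:,:,::-1])
print(manip.get_tau())
E
```

```text
[ 0.46037124  0.0571256  -0.00305276]
R 0 [0.4542 0.0254 0.    ]
R 0.01 [0.4652 0.0226 0.01  ]
R 0.02 [0.4762 0.0198 0.02  ]
R 0.03 [0.4872 0.0171 0.03  ]
L 0 [0.4597 0.0995 0.    ]
L 0.01 [0.4706 0.0957 0.01  ]
L 0.02 [0.4815 0.0919 0.02  ]
L 0.03 [0.4925 0.0881 0.03  ]
[ 6.09256040e-04 -4.83547211e+01 -1.02166870e+01 -5.99219584e-05
  1.69206200e-03  1.40201041e-05]
```

View pics/w5.png

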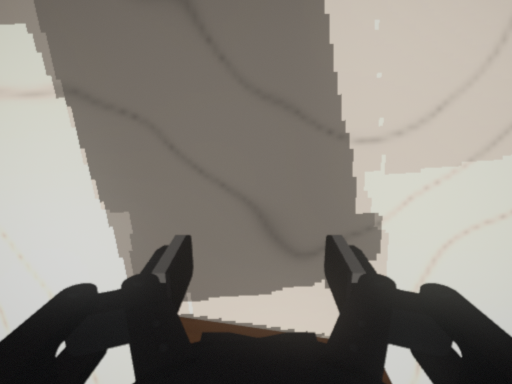

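The scene view puts the tips about 12 mm above the bench with the TCP at -3 mm, so they sit about 15 mm behind the TCP rather than ahead of it. The first pass therefore cleared the blank. The current height is right for pushing, so I'll redo the +x push.

```bash
python3 - <<'E'
from h import *
y=.1486; z=-.005
manip.servo_line(W(-.20,y,z),rate=.08)
for x in (-.18,-.16,-.135,-.112):
    manip.servo_line(W(x,y,z),rate=.07); f=F(); print(x,f.round(1),manip.get_position()[2].round(4))
    if np.linalg.norm(f)>25: break
print(manip.get_time())
s=see("scene","pics/s6.png")
E
```

```text
-0.18 [-0.4 -0.9  0.1] -0.0049
-0.16 [0.7 0.1 0.5] -0.0049
-0.135 [ 0.3 -0.7  0.7] -0.005
-0.112 [-0.4 -0.3  0.4] -0.005
16.9583
```

View pics/s6.png

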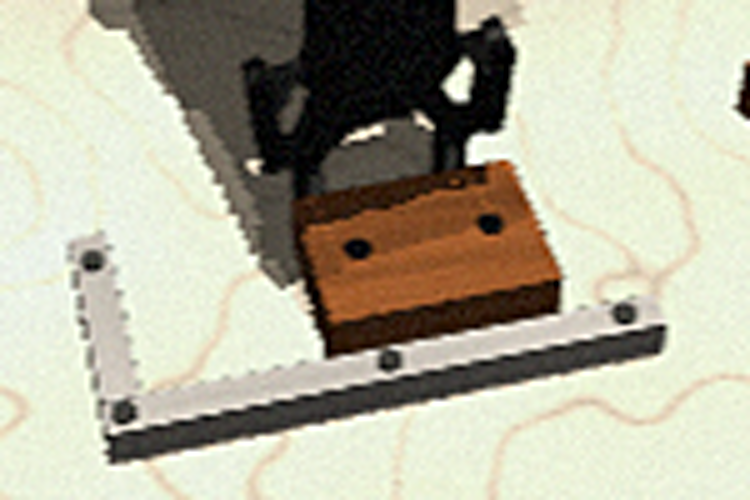

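The blank has moved, squared itself to the fingers, and is nearly at the fence. Its holes are at scene pixels (256,209) and (283,205). Now I'll creep until the fence resists.

```bash
python3 - <<'E'
from h import *
y=.1486; z=-.005
push(-.112,y,z,(1,0),6,step=.002)
print(manip.get_time())
s=see("scene","pics/s7.png")
for p in holes(s,W(-.044,.155,0)[:2],.06): print(S(p))
E
```

```text
0 [-109.9  148.6] [0.8 0.7] 0.8
1 [-108.1  148.6] [-0.4 -1.2] -0.4
2 [-106.   148.6] [-0.3  0.1] -0.5
3 [-103.7  148.6] [-0.6  0.2] -0.6
4 [-101.6  148.6] [-0.9  0. ] -0.6
5 [-99.6 148.6] [-0.8 -0.2] -0.3
6 [-98.1 148.6] [-2.3  1. ] 0.7
7 [-98.1 148.6] [-8.4  1.1] 6.1
19.0083
[-0.04252238  0.19348448]
[-0.0424483   0.12355056]
```

View pics/s7.png

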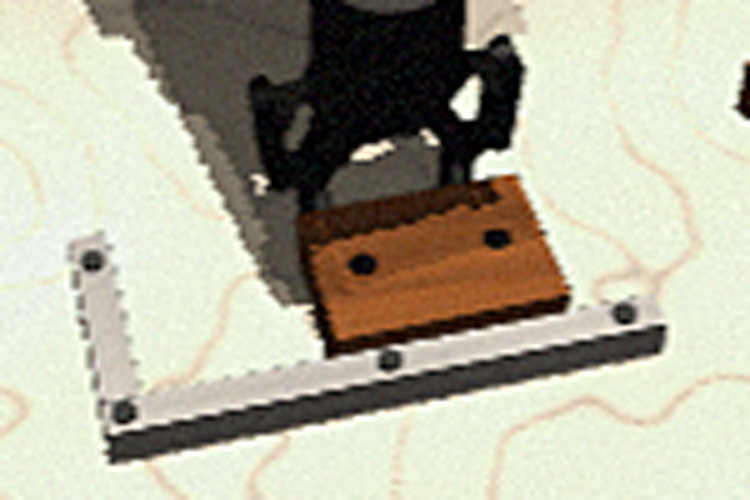

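The blank is flush on the fence: it resisted with 8 N at TCP x -98 mm, and both holes are at x -42.5 mm. Next is the -y push from its left end.

```bash
python3 - <<'E'
from h import *
z=-.001
manip.servo_line(W(-.115,.1486,-.002),rate=.15)
manip.servo_line(W(-.125,.1486,.075),rate=.2)
p=W(-.05,.255,.075); o=best(p,X); manip.move_to(p,o); manip.command_gripper(.045); print(manip.get_time())
manip.servo_line(W(-.05,.255,z),rate=.12); print(F().round(1),manip.get_time())
s=see("scene","pics/s8.png")
E
```

```text
[(np.float64(1.7141091367585146), 1, array([0.21, 0.67, 1.59, 0.  , 0.88, 0.27]))]
21.725
[ 0.3 -0.4  0.9] 22.5083
```

View pics/s8.png

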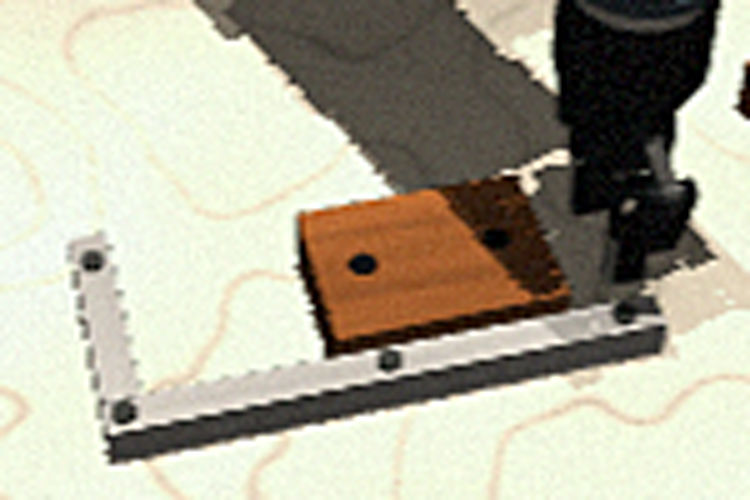

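The fingers are down left of the blank and clear of the fence. Now I'll push -y.

```bash
python3 - <<'E'
from h import *
z=-.001
for y in (.20,.165,.14):
    manip.servo_line(W(-.05,y,z),rate=.07); f=F(); print(y,f.round(1))
    if np.linalg.norm(f)>25: break
print(manip.get_time())
push(-.05,y,z,(0,-1),7,step=.0025,n=10)
print(manip.get_time(),manip.get_position())
s=see("scene","pics/s9.png"); crop(manip.camera("top"),190,330,125,235,5,"pics/t9.png")
for p in holes(s,W(-.044,.06,0)[:2],.06): print(S(p))
E
```

```text
0.2 [ 0.7 -0.1 -0.9]
0.165 [-0.8 -0.   0.3]
0.14 [ 0.3 -0.2 -0.6]
24.65
0 [-50.  137.4] [-0.7 -0.5] -0.2
1 [-50.1 134.9] [-0.9  0.1] -0.9
2 [-49.9 132.6] [0.1 2.3] 0.1
3 [-49.5 132.4] [ 1.7 14. ] 0.0
25.65 [ 0.64958595  0.02948851 -0.00075782]
[-0.04331677  0.02773395]
```

View pics/s9.png

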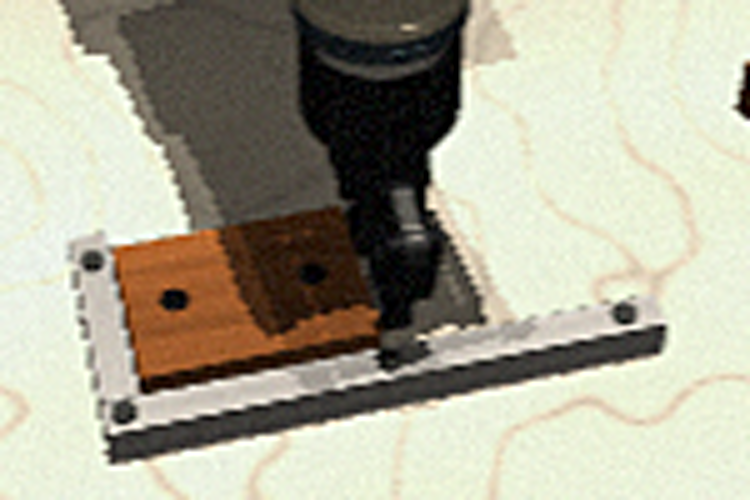

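It hit the end stop (14 N) and looks seated. I'll back off and finish with a light +x nudge to make sure it's flush with the fence.

```bash
python3 - <<'E'
from h import *
manip.servo_line(W(-.05,.15,-.001),rate=.15)
manip.servo_line(W(-.05,.16,.075),rate=.2)
p=W(-.13,.062,.075); o=best(p,Y); manip.move_to(p,o); manip.command_gripper(.06)
manip.servo_line(W(-.13,.062,-.004),rate=.12); print(F().round(1),manip.get_time())
s=see("scene","pics/s10.png")
for q in holes(s,W(-.044,.06,0)[:2],.06): print(S(q))
manip.servo_line(W(-.106,.062,-.004),rate=.06)
push(-.106,.062,-.004,(1,0),9,step=.002,n=7)
print(manip.get_time())
manip.servo_line(W(-.125,.062,-.003),rate=.15)
manip.servo_line(W(-.14,.062,.1),rate=.2)
manip.servo_line(W(-.30,.062,.2),rate=.25)
print(manip.get_time())
c=see("top","pics/t11.png"); s=see("scene","pics/s11.png")
for cc in (c,s):
    for q in holes(cc,W(-.044,.06,0)[:2],.06): print(S(q))
E
```

```text
[(np.float64(1.4172400450457694), -1, array([-0.08,  0.55,  1.85, -0.  ,  0.74,  1.55])), (np.float64(1.7243526085440233), 1, array([-0.08,  0.55,  1.85, -0.  ,  0.74, -1.59]))]
[-0.  -0.2  0.3] 28.95
[-0.04291631  0.09723926]
[-0.04331677  0.02773395]
0 [-104.1   62. ] [-0.9  0.5] 0.2
1 [-101.9   62. ] [ 0.3 -0.8] 0.5
2 [-99.8  62. ] [-0.6  0.3] -0.3
3 [-98.5  62. ] [-2.2 -0.1] 1.0
4 [-98.5  62. ] [-7.7  0.3] 5.5
5 [-98.6  62. ] [-14.6   0.1] 9.6
31.05
32.9833
[-0.04377926  0.09595359]
[-0.04458389  0.02524713]
[-0.08912854  0.07027817]
[-0.08930787  0.0388053 ]
[-0.08903512  0.02177133]
[-0.04291631  0.09723926]
[-0.04331677  0.02773395]
```

View pics/t11.png

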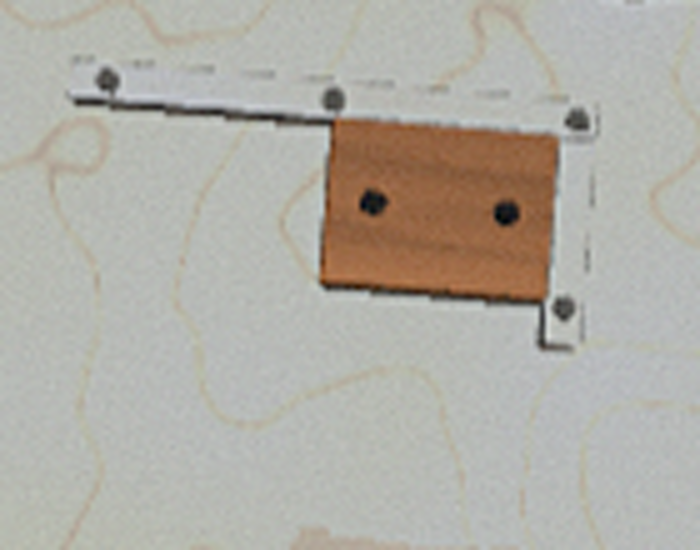

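View pics/s11.png

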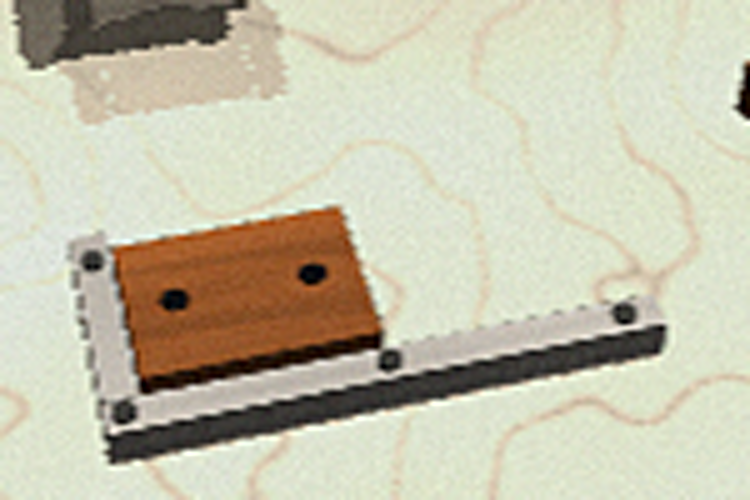

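Both views show the blank square in the corner with no gap, and the arm clear. In the top view the holes put its centre at (-44.2, 60.6) mm in the stop frame with a yaw error of about 0.01 rad. I'm handing in.

```bash
python3 - <<'E'
from rig import manip
print(manip.get_contact_force(),manip.get_time()); manip.sign_off()
E
```

```text
[-0.11371331 -0.12702854  0.38201399] 33.0833
the job is handed in; nothing more can be done
```

The blank is pushed into the corner of the stop, and I handed the job in at about 33 s of the 42 s allowed. I pushed it flush to the fence with both fingers, slid it along to the end stop, gave it a last light nudge against the fence, then backed the arm clear.

**Last checks:** the top camera put the blank's centre at (-44.2, 60.6) mm from the corner, against the target of (-44, 60). It was about 0.01 rad off parallel. The scene camera gave (-43.1, 62.5) mm; that is within tolerance but about 2 mm off in y, as its earlier readings were too. The highest force I read was about 17 N, in the last nudge. At hand-in the arm read no contact force.

**What went wrong:** the first pass went over the blank without touching it. With the gripper open, the fingertips sit about 15 mm behind the TCP, not 22 mm ahead as stated. I checked this in the images and pushed at a lower height, at a cost of about 10 s.

**Not checked:** I did not measure the offcut, tape, sleeve or drill-bit block again at the end. The arm's path stayed well away from all of them.

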